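# Hang the rolled hoop on the sprung double J-hook

### The arm

A 7-joint arm with a two-finger parallel gripper is mounted at the origin on the work surface. World frame = base frame: x ahead of the robot, y to its left, z up, the work surface at z = 0. Lengths are in mm, angles in rad, forces in N, time in s.
With the tool pointing down it reaches from about 400 to 900 mm from the base axis. Payload 5.5 kg.
Tool frame: the origin (TCP) lies on the centre line of the jaws, within the pads' length; the fingertips stand 14 mm ahead of it and the grasp point (between the pads) lies 5 mm behind it; x points along the fingers, y is the direction in which the jaws open and shut, and the axes are right-handed (so a half turn about x gives the same grasp; the last joint's range is limited). The gripper opens to 85 mm and grips with 20 to 120 N. Pads are 22 mm wide; open, the fingers measure 114 mm over their backs; the gripper's body (76 mm by 85 mm) begins 54 mm behind the grasp point. The pads swing forward as they close: fully open they stand 13 mm farther back than shut.
Start: joints at [1.478, 0.501, -0.427, 1.55, 0.221, 1.138, -0.21], TCP at [226.453, -609.277, 245.31] pointing down, gripper open.
Joint ranges: [-2.88, 2.88], [-0.31, 2.03], [-1.54, 1.56], [0.2, 2.42], [-1.41, 4.55], [0.19, 2.02], [-2.57, 2.57]. Speed limits (rad/s): [2.57, 2.57, 3.14, 3.14, 3.14, 3.14, 3.14].

### API

Orientations are given as a unit quaternion [x, y, z, w].
In Python, from bench import monitor, camera, camera_info, close_job gives the robot as it stands.
- The arm moves only by the shell command python3 -m crank 'ROWS' [FORCE]. ROWS is JSON, one flat list of numbers, 7 for each row, row after row: the turn, a rotation vector about the tool's x, y, z in units of 60 degrees (1.0 is 60 degrees), then the shift along the tool's x, y, z in units of 15 cm (1.0 is 15 cm), then the opening, from 0 (shut) to 1 (fully open). In form: [wx, wy, wz, dx, dy, dz, fingers, wx, wy, wz, dx, dy, dz, fingers, ...]. A call has 1 to 12 rows; each row is the pose to reach, as a shift and turn from the pose commanded when the call began, along the tool's axes at that moment; what a row does not reach only later rows make up. A row lasts 1/10 s, in which the tool goes at most 50 mm and 8.59 degrees, less where a joint would pass 70% of its speed; a pose out of reach is approached as far as the arm can. A call with a number of a shift or a turn outside -1 to 1 is refused whole. A call with a gripper value outside its range is refused whole. The fingers move at their own pace and stop on an object; FORCE is the grip in N (left out, the last holds). Time passes only in rows, so rows that repeat a pose let the fingers close. It gives the time, the measured TCP pose, the force and the opening at its end, in the units of the state.
- monitor.sense(): the state, without advancing time (a new reading comes with each control period).
- camera(name): name is "scene" or "side" or "wrist"; returns (picture, depth): 420x560x3 uint8, red, green, blue; 420x560 float32, mm along the optical axis (not along the pixel's ray), 0 where there is no reading.
- camera_info(name): a dict with "K" (3x3 intrinsics, pixels), "origin" and "attitude" of the camera in the world; the wrist camera has in their place "tool_from_camera" (4x4, takes a point from camera to tool coordinates, whose origin is the TCP and whose axes are the tool frame's). Camera axes: x right, y down, z forward; pixel columns grow to the right and rows downward; lengths in mm; the calibration is good to about 2 mm. A picture is of the moment at which its call begins: read the wrist's pose just before it. camera_info takes no time and is no camera call.
- close_job(): hands the job in, once; it reports no verdict.
The state is a dict: "clock": time; "joints": joint angles; "qd": joint speeds; "tau": joint torques, N m; "position": TCP position; "tool_rot": TCP orientation; "contact_force": force on the tool from outside, world axes, zero at the start; "moment": the same for the moment, N m; "width": opening from 0.0 (shut) to 1.0 (fully open).
Only numpy, scipy, OpenCV 4.12 (cv2) and the standard library are available. Lean on these libraries where they do the work, as an engineer would, in place of code of your own. Each camera call takes 0.05 s, during which the arm holds its last target.

### The job

Lift the aluminium hoop out of its wooden cradle by the top of its rim, hook the rim over the raised double J-hook, and press it gently down past the sprung tips until it is fully home and the tips have snapped shut over it. Feel for the bottom and do not force the hook, then let go, leaving the hoop hanging still and the other things on the bench where they were.

Things in the scene. Friction and masses are not known exactly. Their poses are not given: they have to be found in the camera images.
- hoop: loose bare aluminium hoop, 0.15 to 0.23 kg, no spokes: outer diameter 170, inner 142 (rim 14 mm deep), 10 mm thick along its axis, flat sides. Origin at the ring's centre; x axis = the ring's axis, either sense alike. Starts upright in the cradle, centre 100 and top of rim 185 mm over the bench, free to be pinched across its thickness at the top from above
- cradle: fixed wooden rack 90 x 150 x 50 mm with a slot 12.4 mm wide along its y axis, walls 50 mm high, holding the bottom of the hoop. Origin at bench level in the middle; x axis = the hoop's axis
- stand: fixed steel stand carrying the hook. Origin at bench level exactly under the middle of the throat, where the hung hoop's plane lies; x axis from the throat back to the post, z up. Post 20 mm thick, 257 mm high, at x=+105; base plate x +25 to +135. The hoop comes from the -x side, its axis along this x, the tips passing inside the ring, to x=0, then straight down
- throat (a point): point of the stand 230 mm over its origin, the MIDDLE of where the seat may be. Two level prongs 10 mm wide at y=+27 and -27, the gap between open to fingers from the throat to a bar at x=+88; their tops are the seat of the rim. The clamp was set by hand: the real seat is up to 10 mm above or below this point and must be felt for. Seated, the ring's centre is 63 mm under the seat
- tips (a point): point of the stand by the upturned tips (nominal height): two joined spring leaves on the -x side, inner face x=-7, nib reaching in to x=-1 with its underside 20.5 mm over the seat, then a lead-in sloping out to x=-8 at 45 mm over the seat. Nothing on prongs is over 47 mm above the seat. The tips snap over the rim only when it is within about 2 mm of the seat, where it stops hard
- cheeks (a point): point of the stand by the fixed steel cheeks, one on each prong (nominal height): face at x=+6, upright to 22 mm over the seat, then flaring to x=+12 at 43 mm. Pushing the rim down between nibs and cheeks takes about 4 to 12 N all the way (the hoop's weight alone does not do it). More than 35 N on the hook bends it
- keeper (a joint): angle (rad) by which the two joined spring tips are bent outward (to -x of the stand): 0 closed, also 0 with the hoop fully seated beneath the nibs; 0.04 to 0.12 while the rim is between nibs and cheeks; at most 0.45
- hammer: loose hammer lying on the bench, to be left alone
- pan: loose copper cup 76 mm across, 70 mm high, to be left alone; origin under its centre
- oilcan: loose steel oil can, 66 mm wide, 130 mm high, to be left alone; origin under its centre
Things that resemble listed ones, but are neither listed nor needed, are in the scene too. Several things have the shape of the hoop; the one meant has the colours described above.

How it is judged:
By the outcome, as a careful person would: the job done as asked, in the order asked, and still so for the second after the job is handed in, with the robot touching nothing.
It also fails if it takes over 58 s, if anything falls off the work surface, if the arm or the gripper's body presses on something with over 40 N, if the wrist force passes 120 N, or if a joint passes its speed limit or range.

## Working session

There is one attempt and no reset: what is moved stays moved. The work goes in short steps, Python scripts to look and compute and a shell command to move; the robot and the scene stay as the last step left them, time stands still between calls to the robot, and variables do not carry over. Pictures are saved under pics/ and viewed, and the job is handed in when it is done.

```bash
ls -la; mkdir -p pics; python3 - <<'E'
from bench import monitor, camera, camera_info
import cv2, numpy as np
s=monitor.sense(); print(s)
for n in ["scene","side","wrist"]:
    p,d=camera(n); cv2.imwrite(f"pics/{n}0.png",cv2.cvtColor(p,cv2.COLOR_RGB2BGR)); np.savez(f"pics/{n}0.npz",p=p,d=d)
    print(n,camera_info(n))
E
```

```text
total 12
drwxr-xr-x  3 agent agent 4096 Dec  7 06:36 .
drwxr-xr-x 23 root  root  4096 Dec  7 06:36 ..
drwxr-xr-x  2 agent agent 4096 Dec  7 06:36 pics
{'clock': 0.0, 'joints': array([ 1.47819655,  0.50186594, -0.42677206,  1.55146733,  0.22081841,
        1.13827543, -0.21028779]), 'qd': array([-7.17101404e-05, -9.63443991e-04, -2.24815852e-04, -3.05917523e-04,
        6.47825121e-04,  1.29540801e-03,  3.66969200e-04]), 'tau': array([-4.03649565e-04, -5.69510472e+01, -5.81608012e+00, -2.80935341e+01,
        1.08054423e-02,  1.16957663e-02,  3.64151909e-08]), 'position': array([ 226.13186311, -608.68358652,  244.23906936]), 'tool_rot': array([-0.69583725, -0.12583688,  0.69604814, -0.12446925]), 'contact_force': array([-0.12578468, -0.57641524, -0.48938969]), 'moment': array([0.03705968, 0.03120028, 0.0258354 ]), 'width': 1.0028474739124067}
scene {'K': array([[477.85639054,   0.        , 277.14185454],
       [  0.        , 477.85639054, 213.54234141],
       [  0.        ,   0.        ,   1.        ]]), 'origin': array([1418.3999625 ,  451.37380916, 1311.04271929]), 'attitude': arr
[... 189 characters left out ...]
  ,   0.        ,   1.        ]]), 'origin': array([ 438.02075254,  947.90939494, 1101.57701279]), 'attitude': array([-0.03837586,  0.91896929, -0.39208463,  0.0170991 ])}
wrist {'K': array([[314.64844751,   0.        , 279.67682211],
       [  0.        , 314.64844751, 207.98452392],
       [  0.        ,   0.        ,   1.        ]]), 'tool_from_camera': array([[ 1.82660308e-03, -3.10498784e-01,  9.50572022e-01,
        -1.29220311e+02],
       [ 9.99997529e-01, -6.37193042e-04, -2.12971367e-03,
         1.60780784e-01],
       [ 1.26697138e-03,  9.50573563e-01,  3.10496853e-01,
        -8.03939354e+01],
       [ 0.00000000e+00,  0.00000000e+00,  0.00000000e+00,
         1.00000000e+00]])}
```

View pics/scene0.png

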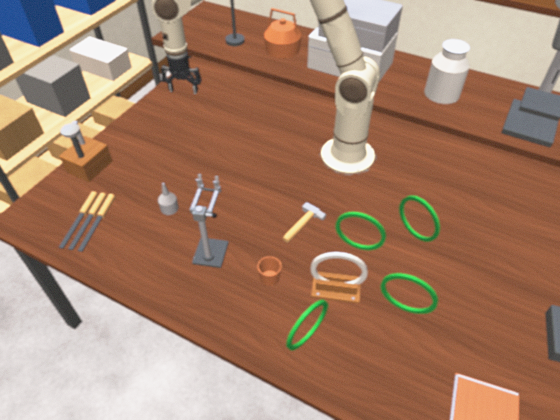

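View pics/side0.png

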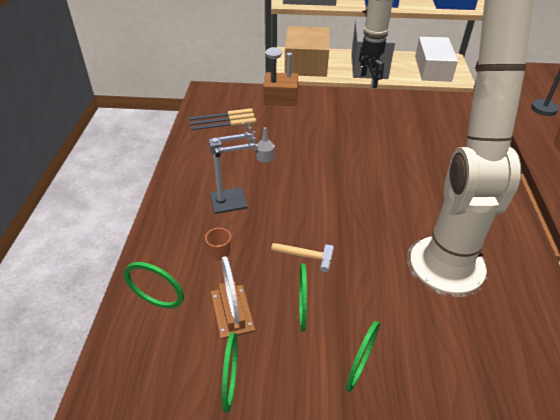

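View pics/wrist0.png

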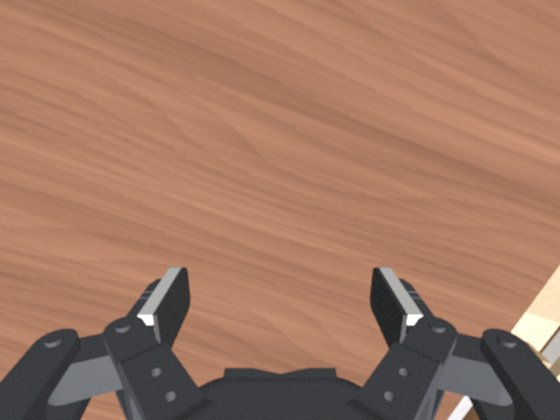

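Scene picture: the silver hoop is at about (339,270), in the wooden cradle at (336,290). Things that could be taken for it are the green rings at (360,230), (419,218), (409,293) and (308,324). The bare aluminium one in the cradle is the target. The stand is at (207,220), its double hook at (205,190). The pan is at (269,268), the hammer at (303,222) and the oil can at (168,200). In the side view the hoop is at (230,288), the stand at (228,175).

```bash
cat > h.py <<'E'
import numpy as np, cv2
from scipy.spatial.transform import Rotation as R
from bench import monitor, camera, camera_info
def cam(n,s=None):
    i=camera_info(n)
    if n=="wrist":
        T=np.array(i["tool_from_camera"]); Rt=R.from_quat(s["tool_rot"]).as_matrix()
        return i["K"],Rt@T[:3,:3],Rt@T[:3,3]+s["position"]
    return i["K"],R.from_quat(i["attitude"]).as_matrix(),np.array(i["origin"])
def cloud(n,d,s=None):
    K,A,o=cam(n,s); v,u=np.mgrid[:d.shape[0],:d.shape[1]]
    c=np.stack([(u-K[0,2])/K[0,0]*d,(v-K[1,2])/K[1,1]*d,d],-1)
    return c@A.T+o
def ray(n,u,v,s=None):
    K,A,o=cam(n,s); r=A@np.array([(u-K[0,2])/K[0,0],(v-K[1,2])/K[1,1],1]); return o,r/np.linalg.norm(r)
def onz(n,u,v,z,s=None):
    o,r=ray(n,u,v,s); return o+r*(z-o[2])/r[2]
def tri(a,b):
    (o1,r1),(o2,r2)=a,b
    M=np.stack([r1,-r2],1); t=np.linalg.lstsq(M,o2-o1,rcond=None)[0]
    p,q=o1+r1*t[0],o2+r2*t[1]; return (p+q)/2,np.linalg.norm(p-q)
def save(name,p,box=None,k=1):
    if box: x,y,w,h=box; p=p[y:y+h,x:x+w]
    cv2.imwrite(f"pics/{name}.png",cv2.cvtColor(cv2.resize(p,None,fx=k,fy=k,interpolation=cv2.INTER_CUBIC),cv2.COLOR_RGB2BGR))
E
python3 - <<'E'
from h import *
S=np.load("pics/scene0.npz"); D=np.load("pics/side0.npz")
save("s_hoop",S['p'],(270,230,130,90),6); save("s_stand",S['p'],(150,160,100,120),5)
save("d_hoop",D['p'],(190,225,90,120),5); save("d_stand",D['p'],(190,115,100,110),5)
for n,Z in (("scene",S),("side",D)):
    P=cloud(n,Z['d']); 
    hsv=cv2.cvtColor(Z['p'],cv2.COLOR_RGB2HSV)
    x0,y0,w,h=(295,235,90,70) if n=="scene" else (205,245,50,90)
    m=np.zeros(hsv.shape[:2],bool); m[y0:y0+h,x0:x0+w]=1
    m&=(hsv[...,1]<60)&(hsv[...,2]>90)&(Z['d']>0)
    q=P[m]; print(n,len(q),np.percentile(q,[0,5,50,95,100],axis=0).round(0).tolist())
    q=q[q[:,2]>80]
    c=np.median(q[:,:2],0);u,s,v=np.linalg.svd(q[:,:2]-q[:,:2].mean(0)); print("dir",v[0],"mean",q.mean(0),"top",q[np.argsort(-q[:,2])[:15]].mean(0), "sd",s/np.sqrt(len(q)))
    # bench height check
    print("bench z", [P[r,c].round(1).tolist() for r,c in ((300,240),(250,450))])
E
```

```text
scene 599 [[456.0, 106.0, -8.0], [493.0, 141.0, -1.0], [601.0, 214.0, 135.0], [636.0, 290.0, 182.0], [664.0, 297.0, 188.0]]
dir [ 0.33441637 -0.94242543] mean [607.9832062  217.72050624 150.81565068] top [606.13948132 217.94042526 185.93729832] sd [54.09409835  3.5172412 ]
bench z [[788.4, -30.7, -1.8], [282.1, 498.5, -2.2]]
side 558 [[550.0, 27.0, -3.0], [577.0, 148.0, 9.0], [604.0, 225.0, 112.0], [634.0, 293.0, 184.0], [662.0, 298.0, 188.0]]
dir [-0.3448833   0.93864557] mean [597.84378076 242.4051225  152.26705955] top [607.08846894 215.90626595 186.08494056] sd [48.67443996  3.06893788]
bench z [[587.9, 183.8, 11.9], [32.6, 54.7, 123.0]]
```

```bash
sleep 0; ls pics
```

```text
d_hoop.png
d_stand.png
s_hoop.png
s_stand.png
scene0.npz
scene0.png
side0.npz
side0.png
wrist0.npz
wrist0.png
```

View pics/s_hoop.png

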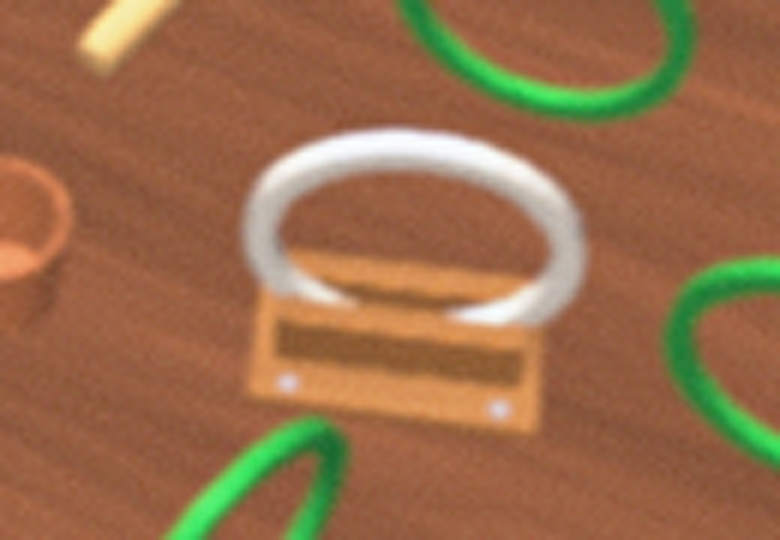

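View pics/s_stand.png

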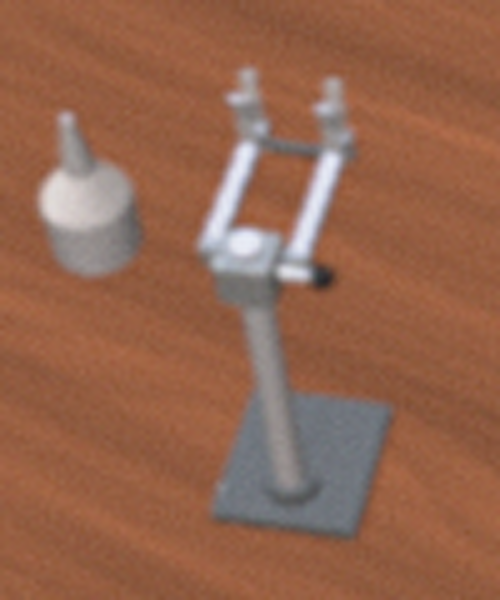

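View pics/d_stand.png

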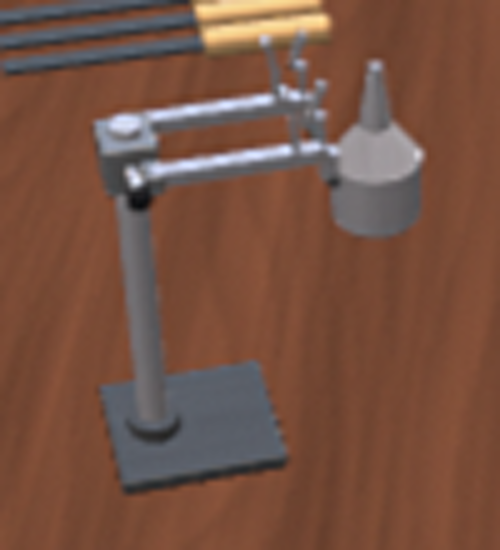

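```bash
python3 - <<'E'
from h import *
for n,box in (("scene",(185,170,50,100)),("side",(200,125,60,90))):
    Z=np.load(f"pics/{n}0.npz"); P=cloud(n,Z['d']); hsv=cv2.cvtColor(Z['p'],cv2.COLOR_RGB2HSV)
    x,y,w,h=box; m=np.zeros(hsv.shape[:2],bool); m[y:y+h,x:x+w]=1
    g=m&(hsv[...,1]<90)&(Z['d']>0)
    # plate
    hh=P[...,2]
    pl=m&(hsv[...,2]<110)&(hsv[...,1]<90)&(hh<25)
    k=cv2.morphologyEx(pl.astype(np.uint8),cv2.MORPH_CLOSE,np.ones((5,5)))
    cs,_=cv2.findContours(k,cv2.RETR_EXTERNAL,cv2.CHAIN_APPROX_NONE); c=max(cs,key=cv2.contourArea)
    q=np.array([onz(n,u+0.,v+0.,np.median(hh[pl]))[:2] for u,v in c[:,0]],np.float32)
    print(n,"plate z",np.median(hh[pl]),cv2.minAreaRect(q), cv2.boxPoints(cv2.minAreaRect(q)).round(0).tolist())
    t=g&(hh>200)&(hh<300); q=P[t]
    u,s,v=np.linalg.svd(q[:,:2]-q[:,:2].mean(0)); print("head pts",len(q),q.mean(0),v[0])
    for a in q[np.argsort(q[:,0])][::6]: print(a.round(0).tolist(),end=' ')
    print()
    # hoop plane
for n,box in (("scene",(255,250,30,40)),("side",(195,225,45,40))):
    Z=np.load(f"pics/{n}0.npz"); P=cloud(n,Z['d']);x,y,w,h=box;q=P[y:y+h,x:x+w].reshape(-1,3);q=q[q[:,2]>60]
    if len(q): print("pan",(q.min(0)+q.max(0))/2,q.max(0))
E
```

```text
scene plate z 10.261623420678688 ((715.2025756835938, -198.26885986328125), (40.869483947753906, 93.7198486328125), 18.099376678466797) [[681.0, -160.0], [710.0, -249.0], [749.0, -236.0], [720.0, -147.0]]
head pts 611 [ 660.3853613  -217.16115447  242.48230435] [0.92289468 0.38505249]
[578.0, -215.0, 232.0] [583.0, -214.0, 276.0] [587.0, -235.0, 208.0] [588.0, -211.0, 278.0] [589.0, -212.0, 235.0] [590.0, -214.0, 239.0] [591.0, -239.0, 214.0] [591.0, -217.0, 270.0] [594.0, -249.0, 217.0] [595.0, -243.0, 220.0] [597.0, -254.0, 217.0] [599.0, -266.0, 253.0] [600.0, -259.0, 217.0] [601.0, -272.0, 279.0] [602.0, -265.0, 243.0] [603.0, -212.0, 278.0] [603.0, -215.0, 251.0] [604.0, -215.0, 278.0] [605.0, -261.0, 287.0] [606.0, -211.0, 272.0] [606.0, -268.0, 280.0] [607.0, -266.0, 270.0] [608.0, -210.0, 240.0] [609.0, -211.0, 279.0] [611.0, -212.0, 237.0] [614.0, -258.0, 239.0] [618.0, -207.0, 241.0] [619.0, -261.0, 247.0] [620.0, -261.0, 239.0] [621.0, -257.0, 242.0] [622.0, -263.0, 271.0] [623.0, -208.0, 237.0] [624.0, -257.0, 275.0] [624.0, -258.0, 271.0] [625.0, -261.0, 239.0] [628.0, -
[... 3662 characters left out ...]
91.0, 245.0] [696.0, -201.0, 249.0] [697.0, -223.0, 248.0] [698.0, -189.0, 239.0] [699.0, -195.0, 242.0] [700.0, -187.0, 245.0] [701.0, -190.0, 239.0] [702.0, -187.0, 252.0] [703.0, -186.0, 238.0] [704.0, -188.0, 229.0] [706.0, -211.0, 259.0] [707.0, -194.0, 217.0] [708.0, -188.0, 228.0] [708.0, -197.0, 203.0] [709.0, -191.0, 252.0] [710.0, -184.0, 231.0] [711.0, -206.0, 255.0] [712.0, -213.0, 257.0] [713.0, -196.0, 251.0] [714.0, -202.0, 251.0] [716.0, -188.0, 232.0] [719.0, -195.0, 248.0] [721.0, -205.0, 244.0] 
pan [1025.89679846  212.05941184  685.54936456] [1418.3999625   451.37380916 1311.04271929]
pan [574.59781579 459.20426844 580.82890801] [ 711.17487904  947.90939494 1101.57701279]
```

```bash
cat >> h.py <<'E'
def frame(yaw): # tool down, jaw axis y at yaw
    y=np.array([np.cos(yaw),np.sin(yaw),0]); x=np.array([0,0,-1.]); return R.from_matrix(np.stack([x,y,np.cross(x,y)],1))
def need(pos,yaw,s=None):
    s=s or monitor.sense(); r=R.from_quat(s["tool_rot"]); 
    best=min((frame(yaw),frame(yaw+np.pi)),key=lambda f:(r.inv()*f).magnitude())
    w=(r.inv()*best).as_rotvec()/np.deg2rad(60); d=r.inv().apply(np.array(pos)-s["position"])/150
    print("turn",w.round(3),"shift",d.round(3)); return w,d
E
python3 - <<'E'
from h import *
s=monitor.sense(); m=R.from_quat(s["tool_rot"]).as_matrix(); print(m.round(3))
need([607,217,330],np.deg2rad(19.5))
for n in("scene","side"):
    Z=np.load(f"pics/{n}0.npz"); P=cloud(n,Z['d']); hsv=cv2.cvtColor(Z['p'],cv2.COLOR_RGB2HSV)
    g=((hsv[...,0]>45)&(hsv[...,0]<75)&(hsv[...,1]>150)).astype(np.uint8)
    k,l,st,_=cv2.connectedComponentsWithStats(g)
    for i in range(1,k):
        if st[i,4]>150: q=P[(l==i)]; print(n,st[i,:4],np.percentile(q,[2,50,98],axis=0).round(0).tolist())
E
```

```text
[[-0.001  0.348 -0.937]
 [ 0.001 -0.937 -0.348]
 [-1.    -0.002 -0.   ]]
turn [-1.485e+00 -1.000e-03  1.000e-03] shift [-0.563 -4.277 -4.298]
scene [400 196  39  45] [[245.0, 297.0, 9.0], [283.0, 374.0, 104.0], [315.0, 437.0, 171.0]]
scene [337 213  48  36] [[416.0, 138.0, 8.0], [424.0, 218.0, 109.0], [433.0, 292.0, 171.0]]
scene [382 274  55  39] [[573.0, 353.0, 9.0], [579.0, 434.0, 109.0], [583.0, 507.0, 170.0]]
scene [287 300  40  50] [[740.0, 190.0, 12.0], [816.0, 210.0, 114.0], [888.0, 233.0, 171.0]]
side [124 262  59  46] [[729.0, 190.0, 10.0], [805.0, 213.0, 104.0], [884.0, 236.0, 171.0]]
side [300 264   6  67] [[413.0, 144.0, 14.0], [421.0, 240.0, 135.0], [429.0, 297.0, 172.0]]
side [346 321  33  70] [[243.0, 301.0, 13.0], [281.0, 376.0, 110.0], [313.0, 441.0, 171.0]]
side [223 333  14  79] [[570.0, 357.0, 12.0], [574.0, 440.0, 112.0], [579.0, 512.0, 172.0]]
```

```bash
python3 -m crank '[-0.3,0,0,-0.4,-0.3,-0.3,1,-0.5,0,0,-0.6,-0.6,-0.6,1,-0.8,0,0,-0.6,-0.9,-0.9,1,-0.9,0,0,-0.6,-1,-1,1,-0.9,0,0,-0.6,-1,-1,1,-0.9,0,0,-0.6,-1,-1,1,-0.9,0,0,-0.6,-1,-1,1]'
python3 - <<'E'
from h import *
need([607,217,330],np.deg2rad(19.5))
E
```

```text
clock: 0.85
position: [315.7, -415.0, 335.9]
tool_rot: [-0.561, -0.429, 0.562, -0.43]
contact_force: [-1.0, -0.8, 0.0]
width: 1.005
turn [-0.578  0.001  0.   ] shift [ 0.033  0.772 -4.575]
```

```bash
python3 - <<'E'
from h import *
need([600,-235,372],np.deg2rad(19.5))
E
```

```text
turn [-0.578  0.001  0.   ] shift [-0.243  1.516 -1.654]
```

```bash
python3 -m crank '[-0.2,0,0,-0.24,0.4,-0.4,1,-0.4,0,0,-0.24,0.7,-0.7,1,-0.58,0,0,-0.24,1,-1,1,-0.58,0,0,-0.24,1,-1,1,-0.58,0,0,-0.24,1,-1,1,-0.58,0,0,-0.24,1,-1,1]'
python3 - <<'E'
from h import *
need([600,-235,372],np.deg2rad(19.5))
E
```

```text
clock: 1.45
position: [502.3, -308.8, 371.2]
tool_rot: [0.409, 0.578, -0.407, 0.578]
contact_force: [-0.2, -0.4, 0.9]
width: 1.007
turn [ 0.001 -0.001 -0.002] shift [-0.003  0.778 -0.246]
```

```bash
python3 -m crank '[0,0,0,0,0.3,-0.1,1,0,0,0,0,0.6,-0.2,1,0,0,0,0,0.78,-0.25,1,0,0,0,0,0.78,-0.25,1,0,0,0,0,0.78,-0.25,1]'
python3 - <<'E'
from h import *
s=monitor.sense(); print(s["position"],s["joints"].round(2),s["qd"].round(3))
p,d=camera("wrist"); np.savez("pics/w1.npz",p=p,d=d,pos=s["position"],rot=s["tool_rot"]); save("w1",p)
E
```

```text
clock: 1.95
position: [597.0, -239.3, 370.6]
tool_rot: [0.409, 0.577, -0.41, 0.576]
contact_force: [-0.7, -0.3, -0.2]
width: 1.002
[ 597.0019062  -239.34962504  370.62146166] [ 0.92  0.5  -0.86  1.4   0.38  1.42  0.39] [ 0.034 -0.011  0.018  0.006  0.005  0.002  0.   ]
```

View pics/w1.png

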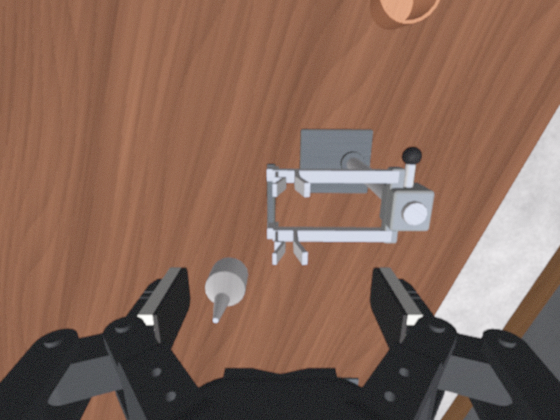

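Wrist picture: the stand's prongs run level at rows about 176 and 235. The tips are at columns about 279, the cheeks at about 300, the post cap at (415,213) and the oil can at (225,285). The oil can stands near the hook's tip side.

```bash
python3 - <<'E'
from h import *
Z=np.load("pics/w1.npz"); s=dict(position=Z['pos'],tool_rot=Z['rot'])
p,d=Z['p'],Z['d']; P=cloud("wrist",d,s); save("w1c",p,(240,110,210,170),3.8)
hsv=cv2.cvtColor(p,cv2.COLOR_RGB2HSV)
print("prong depth z along cols", [(c,[P[r,c,2].round(1) for r in (173,176,179,232,235,238)]) for c in (320,340,360,380)])
m=(P[...,2]>210)&(P[...,2]<262)&(d>0)&(hsv[...,1]<80)
for c0,c1 in ((315,390),):
  for r0,r1 in ((165,188),(225,246)):
    k=np.zeros(m.shape,bool);k[r0:r1,c0:c1]=1;k&=m
    cols=np.arange(c0,c1); mid=[];w=[]
    for c in cols:
        r=np.where(k[:,c])[0]; mid.append((r.min()+r.max())/2); w.append(np.ptp(r)+1)
    f=np.polyfit(cols,mid,1); print("mid row fit",f,np.mean(w), "z med",np.median(P[k][:,2]),P[k][:,2].std())
    a=onz("wrist",315,np.polyval(f,315),np.median(P[k][:,2]),s);b=onz("wrist",389,np.polyval(f,389),np.median(P[k][:,2]),s)
    print(a,b,"yaw",np.rad2deg(np.arctan2(*(b-a)[1::-1])))
# post cap
k=(P[...,2]>248)&(P[...,2]<265)&(d>0);k[:,:395]=0;k[:195]=0;k[235:]=0;k[:,440:]=0
print("cap",P[k].mean(0),k.sum())
# plate
print("tips/cheeks points")
for r in range(164,266,3):
    print(r,[ (c,P[r,c].round(0).tolist()) for c in range(268,312,6) if P[r,c,2]>200])
E
```

```text
prong depth z along cols [(320, [np.float64(240.4), np.float64(239.2), np.float64(239.2), np.float64(239.4), np.float64(238.2), np.float64(239.5)]), (340, [np.float64(240.9), np.float64(240.4), np.float64(240.5), np.float64(240.2), np.float64(239.4), np.float64(239.7)]), (360, [np.float64(240.9), np.float64(239.9), np.float64(240.5), np.float64(239.2), np.float64(240.7), np.float64(240.8)]), (380, [np.float64(240.0), np.float64(240.3), np.float64(240.2), np.float64(240.8), np.float64(239.4), np.float64(240.3)])]
mid row fit [3.53911807e-02 1.62648971e+02] 14.493333333333334 z med 239.73519129693224 3.1486729905271376
[ 617.1228086  -205.64011173  239.7351913 ] [ 676.78488558 -187.36080474  239.7351913 ] yaw 17.03405183672153
mid row fit [-5.50497866e-03  2.35357752e+02] 14.32 z med 239.68932750681358 2.515345691132723
[ 636.65939467 -256.32732352  239.68932751] [ 698.93441289 -234.34856443  239.68932751] yaw 19.439495593907377
cap [ 702.47769466 -206.74251865  253.18913703] 1259
tips/cheeks points
164 [(268, [578.0, -215.0, 219.0]), (274, [583.0, -213.0, 217.0])]
167 [(268, [578.0, -
[... 3846 characters left out ...]
0, -264.0, 270.0]), (298, [619.0, -258.0, 272.0])]
248 [(274, [603.0, -271.0, 263.0]), (280, [606.0, -264.0, 275.0]), (298, [620.0, -260.0, 274.0]), (304, [623.0, -257.0, 278.0])]
251 [(274, [602.0, -265.0, 281.0]), (280, [607.0, -266.0, 275.0]), (298, [620.0, -262.0, 276.0]), (304, [623.0, -258.0, 282.0])]
254 [(274, [602.0, -266.0, 284.0]), (280, [608.0, -269.0, 275.0]), (298, [622.0, -265.0, 274.0]), (304, [624.0, -259.0, 284.0])]
257 [(274, [603.0, -269.0, 283.0]), (280, [609.0, -272.0, 274.0]), (298, [622.0, -267.0, 276.0]), (304, [624.0, -261.0, 284.0])]
260 [(274, [604.0, -271.0, 285.0]), (304, [626.0, -264.0, 283.0])]
263 [(274, [605.0, -273.0, 285.0]), (304, [626.0, -266.0, 284.0])]
```

View pics/w1c.png

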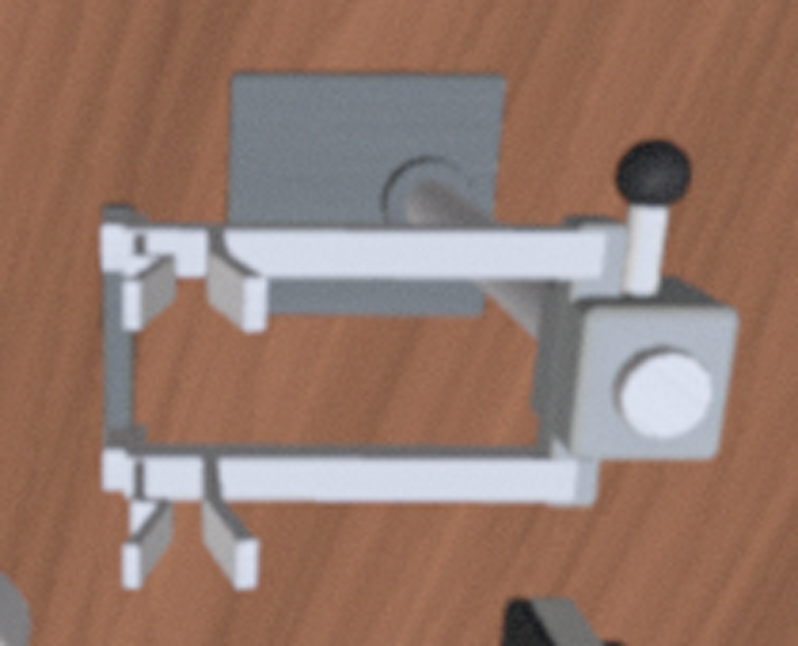

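```bash
python3 - <<'E'
from h import *
Z=np.load("pics/w1.npz"); s=dict(position=Z['pos'],tool_rot=Z['rot']); P=cloud("wrist",Z['d'],s)
T=R.from_quat(Z['rot']).as_matrix(); print("tool y yaw",np.rad2deg(np.arctan2(T[1,1],T[0,1])))
m=(P[...,2]>236)&(P[...,2]<244)
fits=[]
for r0,r1 in ((168,186),(228,242)):
    k=np.zeros(m.shape,bool);k[r0:r1,312:385]=1;k&=m;q=P[k]; 
    yaw=np.deg2rad(19.4)
    for _ in range(4):
        a=np.array([np.cos(yaw),np.sin(yaw)]);n=np.array([-a[1],a[0]])
        x=q[:,:2]@a;y=q[:,:2]@n
        b=np.floor((x-x.min())/4).astype(int); xs=[];ys=[]
        for i in range(b.max()+1):
            j=b==i
            if j.sum()>15: xs.append(x[j].mean());ys.append((y[j].min()+y[j].max())/2)
        f=np.polyfit(xs,ys,1); yaw+=np.arctan(f[0])
    print("prong yaw",np.rad2deg(yaw),"y",np.mean(ys),"z",np.median(q[:,2]),q[:,2].std()); fits.append((yaw,q))
yaw=np.mean([f[0] for f in fits]);yaw=np.deg2rad(19.5)
a=np.array([np.cos(yaw),np.sin(yaw)]);n=np.array([-a[1],a[0]])
c=[];
for _,q in fits: y=q[:,:2]@n; c.append((np.percentile(y,2)+np.percentile(y,98))/2)
print("prong y",c,"gap",c[0]-c[1]); ym=np.mean(c)
for u,v in ((290.1,176),(289.3,241.6)):
    w=onz("wrist",u,v,262,s)[:2]; print("mid nib/cheek x(+2.5):",w@a, "y",w@n-ym)
w=[onz("wrist",u,v,284.5,s)[:2]@a for u,v in ((278.2,190),(303.7,192),(277,258),(302,258))];print("tops",w)
k=(P[...,2]>200)&(P[...,2]<300);k[:,:395]=0;k[:195]=0;k[235:]=0;k[:,440:]=0
q=P[k]; print(np.percentile(q[:,2],[50,90,98]));q=q[q[:,2]>np.percentile(q[:,2],98)-4]
w=q[:,:2]; print("cap x",(w@a).mean()-105,"y",(w@n).mean()-ym)
x0=np.mean([onz("wrist",u,v,262,s)[:2]@a for u,v in ((290.1,176),(289.3,241.6))])-2.5
print("origin",a*x0+n*ym)
E
```

```text
tool y yaw 19.154902580273937
prong yaw 18.380336690709836 y -391.0295013627868 z 239.9076964670781 0.7903175695179372
prong yaw 18.86236538258045 y -449.57848140068154 z 239.8473668028919 1.0024421731578277
prong y [np.float64(-401.79779845010813), np.float64(-455.55686514682765)] gap 53.759066696719515
mid nib/cheek x(+2.5): 491.4805304650149 y 31.932404048686408
mid nib/cheek x(+2.5): 490.98487638022294 y -23.06907551063165
tops [np.float64(482.39391728360346), np.float64(500.43592274801847), np.float64(481.0170020385694), np.float64(499.9931277343803)]
[251.48605141 257.77213385 258.40877479]
cap x 487.72409653326065 y -0.2470583893639855
origin [ 603.79515805 -240.94671051]
```

```bash
python3 - <<'E'
from h import *
s=monitor.sense(); print(s["position"],s["qd"].round(3))
p,d=camera("wrist"); np.savez("pics/w2.npz",p=p,d=d,pos=s["position"],rot=s["tool_rot"]);
s=monitor.sense(); print(s["position"],s["qd"].round(3))
for f in ("w1","w2"):
    Z=np.load(f"pics/{f}.npz"); st=dict(position=Z['pos'],tool_rot=Z['rot']); P=cloud("wrist",Z['d'],st)
    k=(P[...,2]>255.5)&(P[...,2]<262);k[:,:395]=0;k[:195]=0;k[235:]=0;k[:,440:]=0
    q=P[k][:,:2]; print(f,"cap",q.mean(0),(q.min(0)+q.max(0))/2,np.ptp(q,axis=0),k.sum())
for n,b in (("scene",(190,195,30,30)),("side",(205,130,25,30))):
    Z=np.load(f"pics/{n}0.npz");P=cloud(n,Z['d']);x,y,w,h=b;q=P[y:y+h,x:x+w].reshape(-1,3);q=q[(q[:,2]>253)&(q[:,2]<264)]
    print(n,q.mean(0),len(q))
E
```

```text
[ 596.52194102 -240.39031062  370.76786709] [ 0.02  -0.007  0.006  0.002  0.    -0.001 -0.001]
[ 596.30910093 -240.85462273  370.94344602] [ 0.01  -0.006 -0.003  0.    -0.002 -0.001 -0.001]
w1 cap [ 702.18672931 -206.51383827] [ 702.35700082 -206.77324402] [19.87585843 19.39391449] 422
w2 cap [ 702.12811642 -206.38113415] [ 702.61853067 -206.60516678] [19.58253147 19.02692018] 430
scene [ 703.80637961 -204.33660939  255.26564105] 30
side [ 703.67942329 -203.32730395  256.26310477] 35
```

```bash
python3 -m crank '[0,0,0,0.1,-0.05,-0.3,1,0,0,0,0.2,-0.1,-0.6,1,0,0,0,0.3,-0.25,-1,1,0,0,0,0.3,-0.25,-1,1]'; python3 -c "
from h import *
need([607,217,302],np.deg2rad(19.5))"
```

```text
clock: 2.45
position: [508.7, -106.4, 324.9]
tool_rot: [0.408, 0.578, -0.41, 0.576]
contact_force: [0.2, -0.0, 0.5]
width: 0.995
turn [-0.003 -0.     0.004] shift [ 0.148  1.332 -1.818]
```

```bash
python3 -m crank '[0,0,0,0,0.2,-0.3,1,0,0,0,0,0.4,-0.6,1,0,0,0,0.05,0.6,-0.9,1,0,0,0,0.05,0.7,-0.95,1,0,0,0,0.05,0.7,-0.95,1]'; python3 -c "
from h import *
need([607,217,302],np.deg2rad(19.5))"
```

```text
clock: 2.95
position: [565.7, 63.0, 319.0]
tool_rot: [0.409, 0.577, -0.408, 0.577]
contact_force: [-1.0, 0.3, -0.1]
width: 0.997
turn [-0.002 -0.001 -0.001] shift [ 0.115  0.601 -0.877]
```

```bash
python3 -m crank '[0,0,0,0,0.2,-0.3,1,0,0,0,0.1,0.4,-0.6,1,0,0,0,0.11,0.6,-0.87,1,0,0,0,0.11,0.6,-0.87,1,0,0,0,0.11,0.6,-0.87,1,0,0,0,0.11,0.6,-0.87,1,0,0,0,0.11,0.6,-0.87,1]'; python3 - <<'E'
from h import *
s=monitor.sense();print(s["position"],s["qd"].round(3),s["joints"].round(2))
p,d=camera("wrist"); np.savez("pics/w3.npz",p=p,d=d,pos=s["position"],rot=s["tool_rot"]);save("w3",p)
P=cloud("wrist",d,s); hsv=cv2.cvtColor(p,cv2.COLOR_RGB2HSV)
m=(P[...,2]>176)&(P[...,2]<192)&(d>0);m[330:]=0
q=P[m]; print(len(q),q.mean(0),np.percentile(q[:,2],[5,50,95,99]))
u,sv,v=np.linalg.svd(q[:,:2]-q[:,:2].mean(0),full_matrices=False); print("along yaw",np.rad2deg(np.arctan2(v[0,1],v[0,0])))
l=(q[:,:2]-q[:,:2].mean(0))@v[0]; t=(q[:,:2]-q[:,:2].mean(0))@v[1]
print("len",l.min(),l.max(),"thick",np.percentile(t,[1,99]))
print("center", q[:,:2].mean(0)+v[0]*(l.min()+l.max())/2+v[1]*(np.percentile(t,2)+np.percentile(t,98))/2)
E
```

```text
clock: 3.65
position: [608.3, 209.2, 302.4]
tool_rot: [0.41, 0.575, -0.411, 0.576]
contact_force: [0.1, -0.4, -0.1]
width: 0.998
[608.28446368 209.17739043 302.44921579] [ 0.001 -0.003 -0.007 -0.003 -0.003 -0.002 -0.005] [ 0.24  0.57 -0.92  1.49  0.46  1.31 -0.39]
1063 [604.13934178 219.75100411 182.17924736] [177.18217505 182.93306546 185.51755639 186.03903031]
along yaw -70.59759629410034
len -36.535479529569514 41.87386205681868 thick [-4.78878135  4.92654516]
center [604.95009749 217.2066493 ]
```

View pics/w3.png

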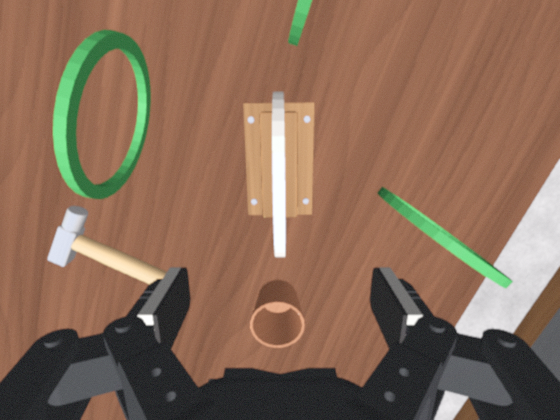

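Wrist picture: the bare hoop seen edge-on at column 280, rows 95–255, in its cradle and midway between the jaws (columns 178 and 383). Green rings are at (105,115), (445,238) and (300,20), the pan is at (277,325) and the hammer at (105,250). Measured top of the hoop is (605,217), z 186 against 185 given, and 9.7 mm thick against 10 given. The choice is confirmed.

```bash
python3 -c "
from h import *
need([605,217,172],np.deg2rad(19.4))"
```

```text
turn [-0.008  0.002  0.   ] shift [ 0.87  -0.004 -0.056]
```

```bash
python3 -m crank '[-0.01,0,0,0.25,0,-0.06,1,-0.01,0,0,0.5,0,-0.06,1,-0.01,0,0,0.75,0,-0.06,1,-0.01,0,0,0.85,0,-0.06,1,-0.01,0,0,0.87,0,-0.06,1,-0.01,0,0,0.87,0,-0.06,1,-0.01,0,0,0.87,0,-0.06,1]'; python3 - <<'E'
from h import *
s=monitor.sense();print(s["position"],s["qd"].round(3));need([605,217,172],np.deg2rad(19.4))
p,d=camera("wrist"); save("w4",p)
E
```

```text
clock: 4.4
position: [605.8, 221.8, 174.1]
tool_rot: [0.408, 0.578, -0.406, 0.579]
contact_force: [-0.1, 0.5, -0.3]
width: 1.007
[605.84715271 221.82771626 174.07108183] [-0.004 -0.004 -0.    -0.     0.003 -0.002 -0.001]
turn [ 0.006 -0.    -0.003] shift [ 0.014 -0.016  0.028]
```

View pics/w4.png

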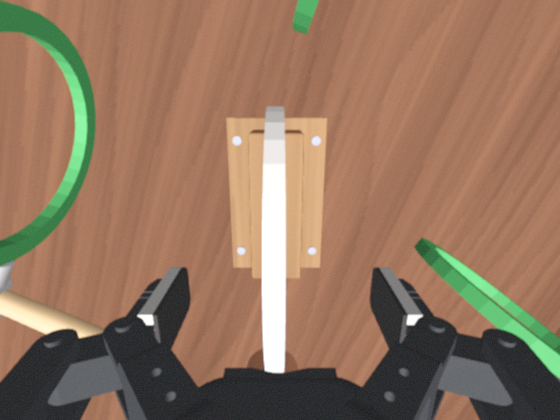

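```bash
python3 -m crank '[0,0,0,0.01,-0.015,0.03,1,0,0,0,0.01,-0.015,0.03,1,0,0,0,0.01,-0.015,0.03,1,0,0,0,0.01,-0.015,0.03,1]'; python3 - <<'E'
from h import *
s=monitor.sense();print(s["position"],s["qd"].round(3));need([605,217,172],np.deg2rad(19.4),s)
E
```

```text
clock: 4.85
position: [604.1, 216.3, 170.5]
tool_rot: [0.407, 0.578, -0.407, 0.579]
contact_force: [0.5, 0.0, 0.3]
width: 1.003
[604.06726855 216.33071736 170.53015631] [-0.004  0.004  0.     0.001 -0.     0.001  0.001]
turn [ 0.006  0.    -0.   ] shift [-0.01   0.007 -0.002]
```

```bash
python3 -m crank '[0,0,0,-0.01,0.007,0,0.5,0,0,0,-0.01,0.007,0,0.3,0,0,0,-0.01,0.007,0,0,0,0,0,-0.01,0.007,0,0,0,0,0,-0.01,0.007,0,0,0,0,0,-0.01,0.007,0,0,0,0,0,-0.01,0.007,0,0,0,0,0,-0.01,0.007,0,0]' 70; python3 - <<'E'
from h import *
s=monitor.sense();print(s["position"],s["width"],s["contact_force"])
E
```

```text
clock: 5.65
position: [605.0, 216.7, 171.9]
tool_rot: [0.407, 0.578, -0.407, 0.578]
contact_force: [0.5, -0.5, 0.6]
width: 0.1
[605.0046349  216.69813573 171.88198685] 0.10049228015461426 [ 0.489738   -0.48915383  0.60932799]
```

```bash
python3 -m crank '[0,0,0,-0.1,0,0,0,0,0,0,-0.25,0,0,0,0,0,0,-0.45,0,0,0,0,0,0,-0.7,0,0,0,0,0,0,-0.95,0,0,0,0,0,0,-1,0,0,0,0,0,0,-1,0,0,0,0,0,0,-1,0,0,0,0,0,0,-1,0,0,0]'; python3 - <<'E'
from h import *
s=monitor.sense();print(s["position"],s["width"],s["contact_force"],s["moment"])
need([545,-255,325],np.deg2rad(18.9))
p,d=camera("wrist"); save("w5",p); np.savez("pics/w5.npz",p=p,d=d,pos=s["position"],rot=s["tool_rot"])
p,d=camera("side"); save("d5",p,(180,80,120,200),3); np.savez("pics/d5.npz",p=p,d=d)
E
```

```text
clock: 6.55
position: [604.2, 215.9, 319.9]
tool_rot: [0.406, 0.579, -0.408, 0.578]
contact_force: [0.6, -0.0, -1.6]
width: 0.103
[604.21122945 215.89367698 319.9167435 ] 0.10335298323618268 [ 0.6421852  -0.01469625 -1.584211  ] [-0.02367757  0.00138623  0.01388885]
turn [0.015 0.    0.003] shift [-0.029 -1.434  2.82 ]
```

View pics/w5.png

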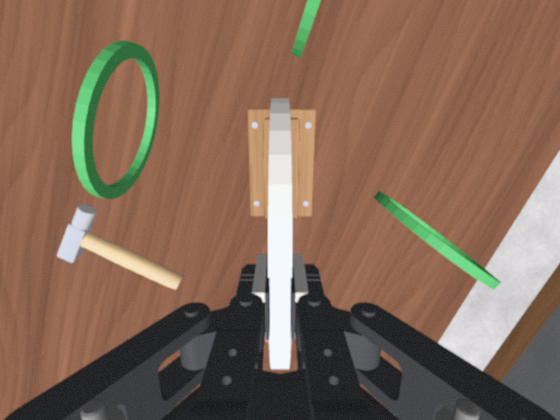

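View pics/d5.png

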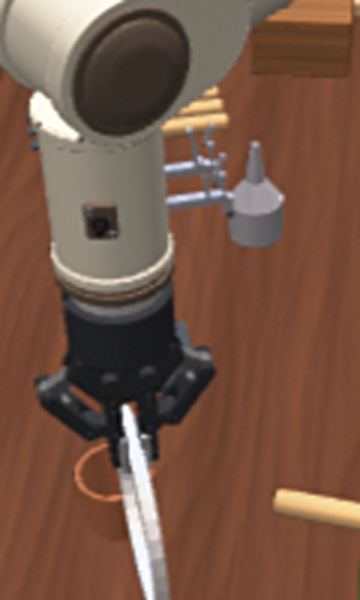

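The hoop is out of the cradle. In the wrist picture it is at column 280, in line with the jaws, and the cradle at (282,165) is empty. Next I carry it round to the tip side.

```bash
python3 -m crank '[0,0,0,-0.03,-0.1,0.1,0,0,0,0,-0.06,-0.25,0.25,0,0,0,0,-0.1,-0.45,0.45,0,0,0,0,-0.1,-0.65,0.65,0,0,0,0,-0.1,-0.85,0.85,0,0,0,0,-0.1,-1,1,0,0,0,0,-0.1,-1,1,0]'; python3 -c "
from h import *
need([535,-264,335],np.deg2rad(18.9))"
```

```text
clock: 7.35
position: [512.9, 18.8, 335.6]
tool_rot: [0.407, 0.577, -0.411, 0.577]
contact_force: [0.2, -0.4, -1.3]
width: 0.102
turn [0.007 0.002 0.004] shift [ 0.011 -0.485  1.828]
```

```bash
python3 -m crank '[0,0,0,0,-0.08,0.15,0,0,0,0,0,-0.18,0.35,0,0,0,0,0,-0.28,0.55,0,0,0,0,0,-0.4,0.75,0,0,0,0,0,-0.48,0.95,0,0,0,0,0,-0.48,0.95,0,0,0,0,0,-0.48,0.95,0]'; python3 -c "
from h import *
need([535,-264,335],np.deg2rad(18.9))"
```

```text
clock: 8.05
position: [495.1, -133.7, 336.2]
tool_rot: [0.407, 0.579, -0.407, 0.578]
contact_force: [-0.3, 1.0, -2.1]
width: 0.105
turn [ 0.014 -0.002  0.   ] shift [ 0.007 -0.043  0.908]
```

```bash
python3 -m crank '[0,0,0,0,-0.02,0.15,0,0.01,0,0,0,-0.04,0.35,0,0.01,0,0,0,-0.04,0.55,0,0.01,0,0,0,-0.04,0.75,0,0.01,0,0,0,-0.04,0.9,0,0.01,0,0,0,-0.04,0.91,0,0.01,0,0,0,-0.04,0.91,0,0.01,0,0,0,-0.04,0.91,0,0.01,0,0,0,-0.04,0.91,0]'; python3 - <<'E'
from h import *
s=monitor.sense();print(s["position"],s["qd"].round(3),s["joints"].round(2))
need([535,-264,335],np.deg2rad(18.9))
for n in("wrist","side","scene"):
    p,d=camera(n); np.savez(f"pics/{n}6.npz",p=p,d=d,pos=s["position"],rot=s["tool_rot"]); save(f"{n}6",p)
E
```

```text
clock: 8.95
position: [535.9, -262.4, 337.1]
tool_rot: [0.409, 0.577, -0.409, 0.577]
contact_force: [0.7, -0.5, -0.6]
width: 0.103
[ 535.90682766 -262.36901295  337.07292381] [ 0.006 -0.003  0.006 -0.002  0.003 -0.001  0.002] [ 1.06  0.42 -0.88  1.57  0.33  1.31  0.48]
turn [ 0.007  0.    -0.   ] shift [ 0.014 -0.009  0.008]
```

View pics/wrist6.png

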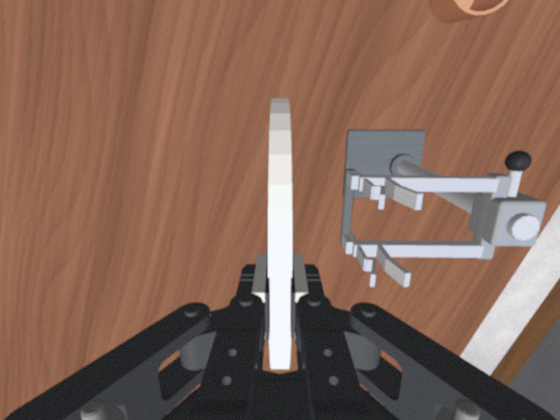

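View pics/side6.png

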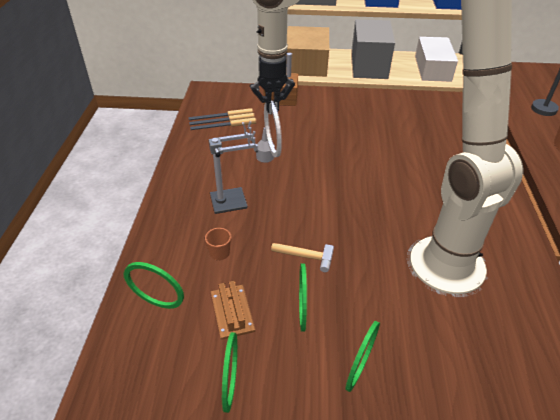

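View pics/scene6.png

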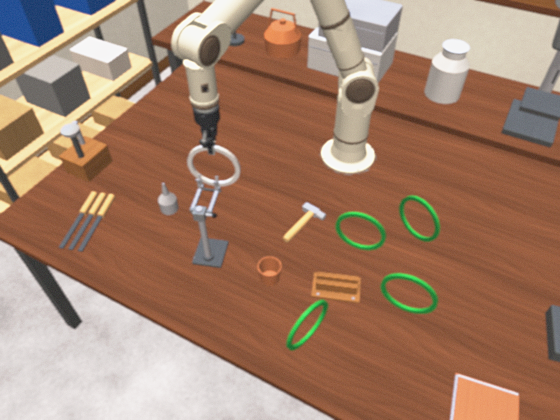

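```bash
python3 - <<'E'
from h import *
yaw=np.deg2rad(19.0);a=np.array([np.cos(yaw),np.sin(yaw)]);n=np.array([-a[1],a[0]])
o=np.array([603.8,-240.9])
for f in ("w2","wrist6"):
    Z=np.load(f"pics/{f}.npz"); s=dict(position=Z['pos'],tool_rot=Z['rot']); P=cloud("wrist",Z['d'],s); p=Z['p']
    T=R.from_quat(Z['rot']).as_matrix(); print(f,"tool yaw",np.rad2deg(np.arctan2(T[1,1],T[0,1])))
    q=P[...,:2]-o; X=q@a;Y=q@n; H=P[...,2]
    m=(H>237)&(H<243)&(X>25)&(X<75)&(abs(Y)<40)
    for sgn in(1,-1):
        k=m&(Y*sgn>0); x,y=X[k],Y[k]; b=np.floor(x/4).astype(int)
        e=np.array([[x[b==i].mean(),np.percentile(y[b==i],3),np.percentile(y[b==i],97)] for i in np.unique(b) if (b==i).sum()>10])
        print(" prong",sgn,"lo fit",np.polyfit(e[:,0],e[:,1],1),"hi",np.polyfit(e[:,0],e[:,2],1),"z",np.median(H[k]))
    k=(H>281)&(H<290)&(abs(X)<30)&(abs(Y)<40)
    for sgn in(1,-1):
        t=k&(Y*sgn>0)
        l=t&(X<2);r=t&(X>=2); print(" tops",sgn,"tip x",np.percentile(X[l],[3,97]) if l.sum() else None,"cheek x",np.percentile(X[r],[3,97]) if r.sum() else None,"z",np.median(H[t]) if t.sum() else 0, "y",np.percentile(Y[t],[3,97]) if t.sum() else 0)
    k=(H>255.5)&(H<262)&(X>85);print(" cap",X[k].mean(),Y[k].mean())
# oilcan
Z=np.load("pics/w2.npz"); s=dict(position=Z['pos'],tool_rot=Z['rot']); P=cloud("wrist",Z['d'],s)[240:330,190:262].reshape(-1,3)
P=P[(P[:,2]>15)&(P[:,2]<140)]; q=P[:,:2]-o; print("oilcan X",np.percentile(q@a,[1,99]),"Y",np.percentile(q@n,[1,99]),"z",P[:,2].max())
t=P[P[:,2]>115];print("spout",((t[:,:2]-o)@a).mean(),((t[:,:2]-o)@n).mean())
# hoop in wrist6
Z=np.load("pics/wrist6.npz"); s=dict(position=Z['pos'],tool_rot=Z['rot']); P=cloud("wrist",Z['d'],s)[95:250,255:305].reshape(-1,3);P=P[P[:,2]>180]
q=P[:,:2]-o;x,y=q@a,q@n;z=P[:,2]
A=np.c_[y,z,np.ones(len(y))]; print("hoop plane",np.linalg.lstsq(A,x,rcond=None)[0], "x",np.percentile(x,[2,50,98]),"y",y.min(),y.max(),"z",z.min(),z.max())
print("TCP",(s["position"][:2]-o)@a,(s["position"][:2]-o)@n)
E
```

```text
w2 tool yaw 19.05573370027102
 prong 1 lo fit [2.16861406e-03 2.26280653e+01] hi [1.30352361e-04 3.21503957e+01] z 239.9533646826738
 prong -1 lo fit [ 3.60627258e-03 -3.15968049e+01] hi [-4.87288725e-03 -2.14158122e+01] z 239.87803231837498
 tops 1 tip x [-10.33998977  -6.80599966] cheek x [10.97874118 15.28157065] z 283.5865106809026 y [22.6842522  32.03093376]
 tops -1 tip x [-10.66127657  -7.61528098] cheek x [10.75060071 15.21346737] z 283.3955282435162 y [-31.24228727 -21.87553922]
 cap 104.2116542804957 0.6217612859558012
wrist6 tool yaw 19.338651341617002
 prong 1 lo fit [-1.15729614e-02  2.32174795e+01] hi [-1.34855169e-03  3.20050933e+01] z 240.07510864684977
 prong -1 lo fit [-2.09663605e-03 -3.16331737e+01] hi [ 9.78744039e-04 -2.18494714e+01] z 239.90991355299514
 tops 1 tip x [-10.93254315  -8.04275391] cheek x [10.71094347 15.38120353] z 283.7114513659806 y [22.60045522 31.87898289]
 tops -1 tip x [-11.06576609  -7.90438762] cheek x [10.37706162 14.92227641] z 283.5198515230118 y [-31.62413394 -21.79121242]
 cap 103.77344025778552 0.24331996545177795
oilcan X [-124.46712896  -63.50440202] Y [-219.00661262 -168.57422747] z 130.7721413572475
spout -94.7242604902184 -198.77702290642287
hoop plane [-4.46450174e-03 -2.52129799e-04 -7.07123730e+01] x [-75.83054385 -71.14798424 -66.16238407] y 23.88137823522976 85.738065867661 z 273.72434634184737 466.29267799344467
TCP -71.1838825283957 1.8045042740480555
```

Stand model from the wrist camera: origin (603.2, -240.8), yaw 19.0°, prong tops at z of about 240. Prong spacing, tip and cheek gaps and cap height all agree with the data given. The hoop plane is parallel, 71 mm on the -x side. Moving in.

```bash
python3 -c "
from h import *
need([603.2,-240.8,330],np.deg2rad(19.0))"; 
```

```text
turn [ 0.004  0.001 -0.   ] shift [0.048 0.474 0.006]
```

```bash
python3 -m crank '[0,0,0,0.02,0.08,0.006,0,0,0,0,0.04,0.2,0.006,0,0,0,0,0.04,0.32,0.006,0,0,0,0,0.04,0.42,0.006,0,0,0,0,0.04,0.47,0.006,0,0,0,0,0.04,0.47,0.006,0,0,0,0,0.04,0.47,0.006,0,0,0,0,0.04,0.47,0.006,0]'; python3 - <<'E'
from h import *
s=monitor.sense();print(s["position"],s["qd"].round(3),s["contact_force"])
need([603.2,-240.8,300],np.deg2rad(19.0))
p,d=camera("wrist"); np.savez(f"pics/wrist7.npz",p=p,d=d,pos=s["position"],rot=s["tool_rot"]); save(f"wrist7",p)
E
```

```text
clock: 9.9
position: [602.0, -242.5, 330.8]
tool_rot: [0.41, 0.576, -0.41, 0.576]
contact_force: [-0.1, -0.0, -2.1]
width: 0.102
[ 601.97369038 -242.48103767  330.77437949] [ 0.007 -0.005 -0.002  0.002 -0.001 -0.001 -0.001] [-0.10253478 -0.04891575 -2.08310871]
turn [0.002 0.    0.001] shift [ 0.205  0.012 -0.008]
```

View pics/wrist7.png

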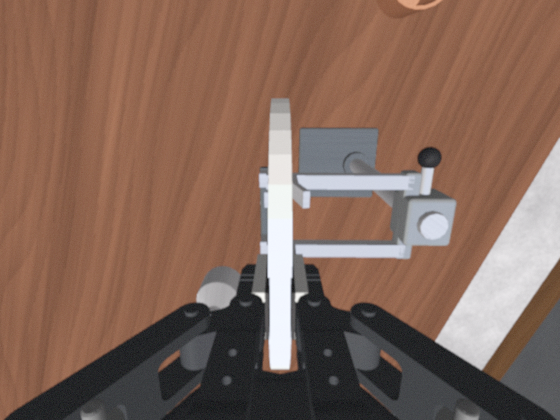

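```bash
python3 -m crank '[0,0,0,0.06,0.012,-0.008,0,0,0,0,0.12,0.012,-0.008,0,0,0,0,0.18,0.012,-0.008,0,0,0,0,0.22,0.012,-0.008,0,0,0,0,0.22,0.012,-0.008,0,0,0,0,0.22,0.012,-0.008,0,0,0,0,0.22,0.012,-0.008,0]'; python3 - <<'E'
from h import *
s=monitor.sense();print(s["position"],s["qd"].round(3),s["contact_force"],s["moment"])
need([603.2,-240.8,290],np.deg2rad(19.0))
E
```

```text
clock: 10.65
position: [604.2, -240.1, 298.2]
tool_rot: [0.41, 0.576, -0.41, 0.577]
contact_force: [0.7, 0.1, -2.0]
width: 0.103
[ 604.16966294 -240.09716867  298.24004469] [ 0.    -0.002 -0.002 -0.001  0.    -0.002 -0.   ] [ 0.69752106  0.07110584 -2.04863353] [-0.01789713 -0.02097684  0.01486601]
turn [ 0.003  0.    -0.001] shift [ 0.055 -0.008  0.002]
```

```bash
python3 -m crank '[0,0,0,0.02,-0.006,0,0,0,0,0,0.04,-0.006,0,0,0,0,0,0.06,-0.006,0,0,0,0,0,0.08,-0.006,0,0,0,0,0,0.08,-0.006,0,0,0,0,0,0.08,-0.006,0,0]'; python3 - <<'E'
from h import *
s=monitor.sense();print(s["position"],s["contact_force"],s["moment"]);need([603.2,-240.8,280],np.deg2rad(19.0))
E
```

```text
clock: 11.25
position: [603.0, -240.4, 285.7]
tool_rot: [0.41, 0.576, -0.41, 0.576]
contact_force: [0.7, 0.2, -1.2]
width: 0.104
[ 602.97697087 -240.38324738  285.67399836] [ 0.68700338  0.17549136 -1.24518197] [ 0.01052536 -0.02159028  0.00523255]
turn [ 0.003 -0.     0.   ] shift [0.038 0.    0.003]
```

```bash
python3 -m crank '[0,0,0,0.013,0,0,0,0,0,0,0.026,0,0,0,0,0,0,0.04,0,0,0,0,0,0,0.04,0,0,0]'; python3 - <<'E'
from h import *
s=monitor.sense();print(s["contact_force"],s["moment"],s["position"])
E
python3 -m crank '[0,0,0,0.013,0,0,0,0,0,0,0.026,0,0,0,0,0,0,0.04,0,0,0,0,0,0,0.04,0,0,0]'; python3 - <<'E'
from h import *
s=monitor.sense();print(s["contact_force"],s["moment"],s["position"])
E
```

```text
clock: 11.65
position: [603.5, -240.1, 279.8]
tool_rot: [0.41, 0.576, -0.409, 0.577]
contact_force: [1.8, 1.2, -1.2]
width: 0.106
[ 1.79517833  1.23971994 -1.16964371] [ 0.13842148 -0.40422732 -0.05351981] [ 603.54152713 -240.0756648   279.83585377]
clock: 12.05
position: [603.5, -240.0, 274.0]
tool_rot: [0.41, 0.576, -0.409, 0.577]
contact_force: [3.4, 1.3, 1.9]
width: 0.1
[3.42985192 1.31553563 1.8828226 ] [ 0.32823458 -0.73982891 -0.0253298 ] [ 603.54372933 -240.04980033  273.99403851]
```

```bash
python3 -m crank '[0,0,0,0.013,0,0,0,0,0,0,0.026,0,0,0,0,0,0,0.04,0,0,0,0,0,0,0.04,0,0,0]'; python3 - <<'E'
from h import *
s=monitor.sense();print(s["contact_force"],s["moment"],s["position"])
E
python3 -m crank '[0,0,0,0.013,0,0,0,0,0,0,0.026,0,0,0,0,0,0,0.04,0,0,0,0,0,0,0.04,0,0,0]'; python3 - <<'E'
from h import *
s=monitor.sense();print(s["contact_force"],s["moment"],s["position"])
p,d=camera("side"); np.savez(f"pics/side8.npz",p=p,d=d); save("side8",p,(190,100,110,110),5)
p,d=camera("wrist"); save("wrist8",p)
E
```

```text
clock: 12.45
position: [603.0, -240.4, 267.3]
tool_rot: [0.41, 0.576, -0.41, 0.576]
contact_force: [4.3, 1.9, 1.5]
width: 0.104
[4.33020956 1.94089761 1.52044423] [ 0.4195301  -1.00751906 -0.05663738] [ 603.01873781 -240.40919792  267.27388513]
clock: 12.85
position: [602.8, -240.4, 261.0]
tool_rot: [0.41, 0.577, -0.41, 0.576]
contact_force: [3.6, 2.0, 0.7]
width: 0.102
[3.62429916 2.0151588  0.70724472] [ 0.43181178 -0.96826449 -0.06521528] [ 602.80323608 -240.35065366  261.02102391]
```

View pics/side8.png

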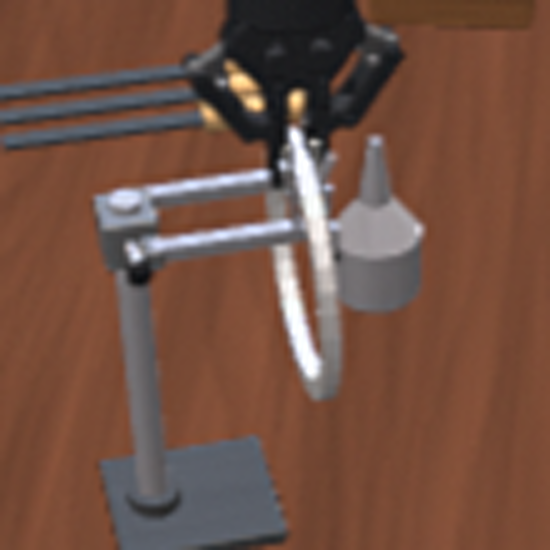

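View pics/wrist8.png

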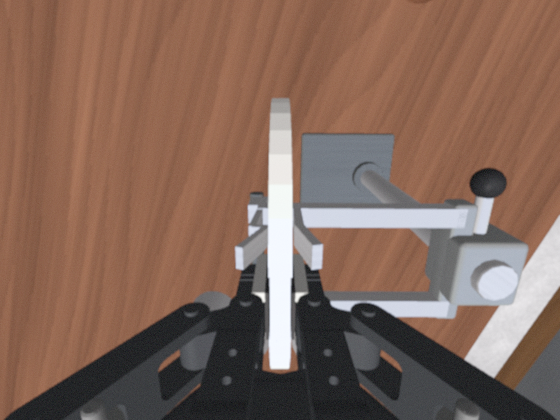

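Side and wrist pictures: the rim is between tips (239,255) and cheeks (320,255), centred, and the ring still at column 280 of the wrist view. Going on in small steps to feel for the seat.

```bash
python3 -m crank '[0,0,0,0.013,0,0,0,0,0,0,0.026,0,0,0,0,0,0,0.04,0,0,0,0,0,0,0.04,0,0,0]'; python3 - <<'E'
from h import *
s=monitor.sense();print(s["contact_force"],s["moment"],s["position"])
E
python3 -m crank '[0,0,0,0.01,0,0,0,0,0,0,0.02,0,0,0,0,0,0,0.02,0,0,0]'; python3 - <<'E'
from h import *
s=monitor.sense();print(s["contact_force"],s["moment"],s["position"])
E
```

```text
clock: 13.35
position: [602.7, -240.4, 255.0]
tool_rot: [0.41, 0.577, -0.41, 0.576]
contact_force: [4.5, 1.2, 0.1]
width: 0.101
[4.46732183 1.24906902 0.07281629] [ 0.44258153 -0.95686624 -0.03412438] [ 602.72544008 -240.40503359  254.95303706]
clock: 13.65
position: [601.4, -240.9, 251.1]
tool_rot: [0.409, 0.577, -0.41, 0.575]
contact_force: [1.4, 0.3, -6.0]
width: 0.1
[ 1.39308607  0.34159922 -6.04033108] [ 0.10821532 -0.42909132 -0.00766982] [ 601.39928469 -240.89553798  251.05048478]
```

The spring force has dropped, so the tips have probably snapped over the rim. I now feel for the hard stop in 1.5 mm steps.

```bash
python3 -m crank '[0,0,0,0.005,0,0,0,0,0,0,0.01,0,0,0,0,0,0,0.01,0,0,0]'; python3 - <<'E'
from h import *
s=monitor.sense();print(s["contact_force"],s["moment"],s["position"])
E
```

```text
clock: 13.95
position: [601.9, -241.1, 250.7]
tool_rot: [0.409, 0.577, -0.41, 0.576]
contact_force: [-0.8, 0.4, -3.1]
width: 0.105
[-0.79218356  0.39043529 -3.12677735] [-0.03787741  0.18348903  0.02942582] [ 601.88267783 -241.09378708  250.69047977]
```

```bash
python3 -m crank '[0,0,0,0.005,0,0,0,0,0,0,0.01,0,0,0,0,0,0,0.01,0,0,0]'; python3 - <<'E'
from h import *
s=monitor.sense();print(s["contact_force"],s["moment"],s["position"])
E
```

```text
clock: 14.25
position: [603.0, -240.6, 249.9]
tool_rot: [0.41, 0.576, -0.41, 0.576]
contact_force: [-0.7, 0.2, -1.2]
width: 0.1
[-0.70170189  0.24461138 -1.15474555] [ 0.00873908 -0.01978839  0.03291209] [ 603.01904928 -240.55463847  249.89067848]
```

```bash
python3 -m crank '[0,0,0,0.005,0,0,0,0,0,0,0.01,0,0,0,0,0,0,0.01,0,0,0]'; python3 - <<'E'
from h import *
s=monitor.sense();print(s["contact_force"],s["moment"],s["position"])
E
```

```text
clock: 14.55
position: [603.1, -240.4, 248.4]
tool_rot: [0.41, 0.576, -0.41, 0.576]
contact_force: [0.7, 0.3, -1.4]
width: 0.102
[ 0.66483906  0.33669622 -1.41031557] [-0.00087652 -0.04224052 -0.01175616] [ 603.0690408  -240.41333282  248.35635776]
```

```bash
python3 -m crank '[0,0,0,0.005,0,0,0,0,0,0,0.01,0,0,0,0,0,0,0.01,0,0,0]'; python3 - <<'E'
from h import *
s=monitor.sense();print(s["contact_force"],s["moment"],s["position"])
p,d=camera("wrist"); save("wrist9",p)
p,d=camera("side");  save("side9",p,(190,100,110,110),5)
p,d=camera("scene");  save("scene9",p,(160,130,90,110),5)
E
```

```text
clock: 14.85
position: [603.3, -240.5, 248.0]
tool_rot: [0.41, 0.576, -0.41, 0.577]
contact_force: [-1.6, -0.1, 4.4]
width: 0.107
[-1.62375276 -0.11877677  4.40007335] [0.11611332 0.45529032 0.05924254] [ 603.28868281 -240.52577042  247.95550697]
```

View pics/wrist9.png

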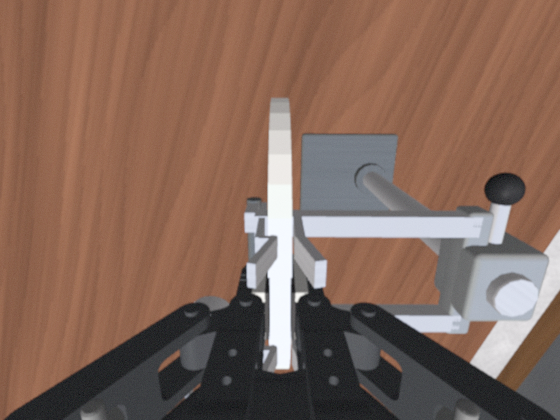

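View pics/scene9.png

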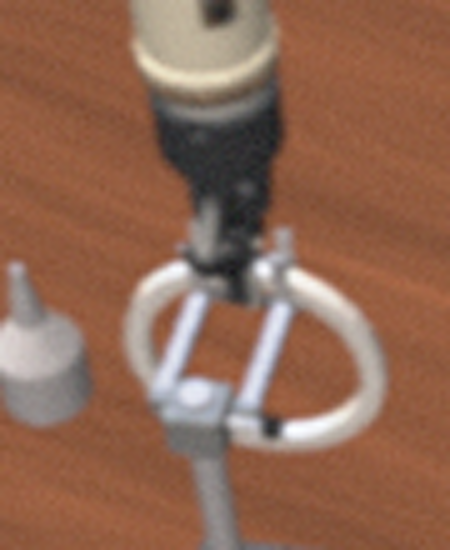

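View pics/side9.png

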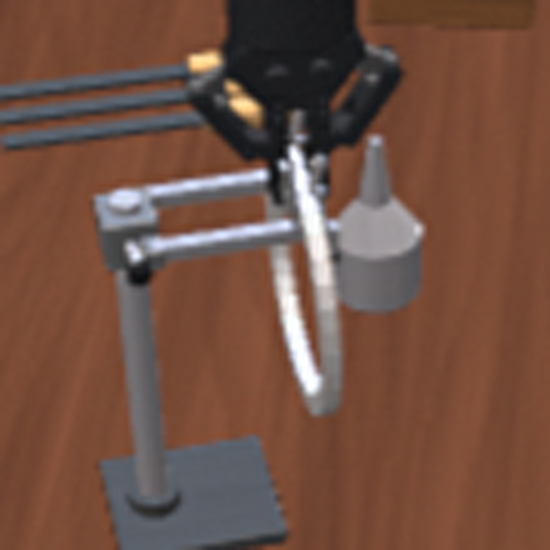

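The upward force at z 248 looks like the bottom. The wrist picture shows the tips at (262,255) leaning in closer to the rim than before. One small step more to confirm that the stop is hard.

```bash
python3 -m crank '[0,0,0,0.006,0,0,0,0,0,0,0.006,0,0,0]'; python3 - <<'E'
from h import *
s=monitor.sense();print(s["contact_force"],s["moment"],s["position"])
E
```

```text
clock: 15.2
position: [603.4, -240.5, 247.8]
tool_rot: [0.41, 0.576, -0.41, 0.577]
contact_force: [-4.2, 0.0, 9.4]
width: 0.106
[-4.1642096   0.03746905  9.35263745] [0.17897559 0.89000419 0.02058375] [ 603.35021263 -240.54869358  247.77493681]
```

```bash
python3 -m crank '[0,0,0,-0.004,0,0,0,0,0,0,-0.008,0,0,0,0,0,0,-0.008,0,0,0]'; python3 - <<'E'
from h import *
s=monitor.sense();print(s["contact_force"],s["moment"],s["position"])
E
```

```text
clock: 15.5
position: [603.3, -240.5, 247.9]
tool_rot: [0.41, 0.576, -0.41, 0.577]
contact_force: [-1.8, -0.7, 6.2]
width: 0.104
[-1.79705207 -0.68950135  6.15903479] [0.05072181 0.49930964 0.05322271] [ 603.26899062 -240.53132608  247.87652146]
```

```bash
python3 -m crank '[0,0,0,-0.006,0,0,0,0,0,0,-0.006,0,0,0]'; python3 - <<'E'
from h import *
s=monitor.sense();print(s["contact_force"],s["moment"],s["position"])
E
python3 -m crank '[0,0,0,0,0,0,0.15,0,0,0,0,0,0,0.2,0,0,0,0,0,0,0.25,0,0,0,0,0,0,0.35,0,0,0,0,0,0,0.4,0,0,0,0,0,0,0.4,0,0,0,0,0,0,0.4]' 20; python3 - <<'E'
from h import *
s=monitor.sense();print(s["contact_force"],s["moment"],s["position"])
p,d=camera("wrist"); save("wrist10",p)
E
```

```text
clock: 15.7
position: [603.2, -240.5, 248.1]
tool_rot: [0.41, 0.576, -0.41, 0.576]
contact_force: [-0.5, -0.0, 3.8]
width: 0.104
[-0.49855162 -0.02148623  3.7814263 ] [0.01176034 0.18042966 0.01955293] [ 603.17475515 -240.46933228  248.05582797]
clock: 16.4
position: [603.0, -240.4, 248.0]
tool_rot: [0.41, 0.576, -0.41, 0.576]
contact_force: [0.8, 0.7, -0.1]
width: 0.399
[ 0.79518667  0.72942041 -0.09799055] [ 0.01409273 -0.00972433  0.0323005 ] [ 602.9763598  -240.42310708  247.98237268]
```

View pics/wrist10.png

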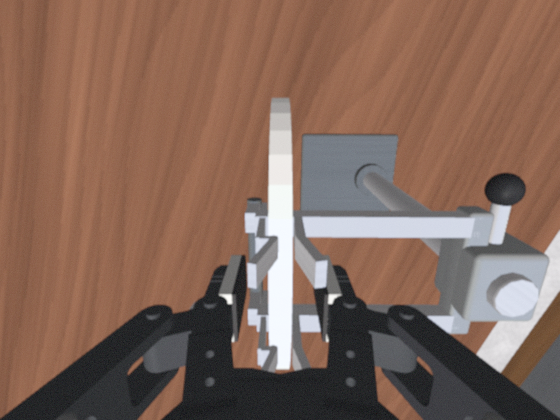

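The gripper is open and the hoop (column 280) stands upright on the hook by itself. Now straight up.

```bash
python3 -m crank '[0,0,0,-0.03,0,0,0.4,0,0,0,-0.07,0,0,0.4,0,0,0,-0.12,0,0,0.4,0,0,0,-0.2,0,0,0.4]'
python3 -m crank '[0,0,0,-0.1,0,0,0.4,0,0,0,-0.3,0,0,0.4,0,0,0,-0.5,0,0,0.4,0,0,0,-0.7,0,0,0.4,0,0,0,-0.8,0,0,0.4,0,0,0,-0.8,0,0,0.4,0,0,0,-0.8,0,0,0.4]'
python3 - <<'E'
from h import *
s=monitor.sense();print(s["contact_force"],s["position"])
p,d=camera("wrist"); save("wrist11",p);np.savez("pics/wrist11.npz",p=p,d=d,pos=s["position"],rot=s["tool_rot"])
E
```

```text
clock: 16.85
position: [602.8, -240.4, 278.6]
tool_rot: [0.41, 0.577, -0.41, 0.576]
contact_force: [-0.7, -0.1, -0.1]
width: 0.401
clock: 17.55
position: [602.7, -240.4, 397.4]
tool_rot: [0.41, 0.577, -0.41, 0.576]
contact_force: [-0.1, 0.2, 0.3]
width: 0.401
[-0.12394853  0.17988122  0.27776519] [ 602.72821596 -240.40690716  397.42153941]
```

View pics/wrist11.png

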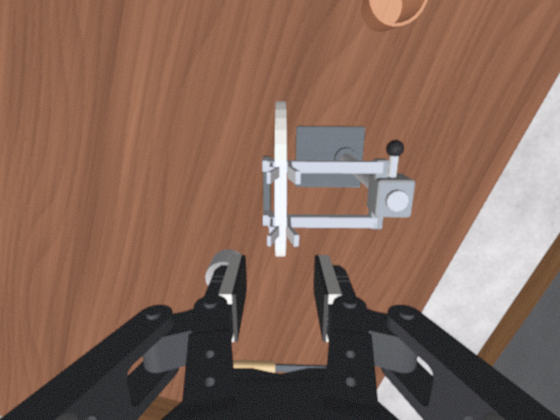

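```bash
python3 - <<'E'
from h import *
yaw=np.deg2rad(19.0);a=np.array([np.cos(yaw),np.sin(yaw)]);n=np.array([-a[1],a[0]]);o=np.array([603.8,-240.9])
for f in("w2","wrist11"):
    Z=np.load(f"pics/{f}.npz"); s=dict(position=Z['pos'],tool_rot=Z['rot']); P=cloud("wrist",Z['d'],s);H=P[...,2];q=P[...,:2]-o;X=q@a;Y=q@n
    k=(H>281)&(H<290)&(abs(X)<30)&(abs(Y)<40)
    for sgn in(1,-1):
        t=k&(Y*sgn>0); l=t&(X<2);r=t&(X>=2); print(f,"tip x",np.percentile(X[l],[3,97]),"cheek",np.percentile(X[r],[3,97]))
    m=(H>236)&(H<243)&(X>30)&(X<75)&(abs(Y)<40); print("prong z",np.median(H[m]))
    m=(abs(X)<8)&(abs(Y)<15)&(H>245)&(H<280)
    if m.sum()>20: print("hoop top z",np.percentile(H[m],[5,50,90]),"X",np.percentile(X[m],[3,97]),"top over seat at |Y|<5",np.median(H[m&(abs(Y)<5)]))
for nme in("side","scene"):
    p,d=camera(nme); np.savez(f"pics/{nme}12.npz",p=p,d=d); save(nme+"12",p)
import numpy as np
z=np.load("pics/side12.npz")['p'];save("side12c",z,(190,100,110,110),5)
E
```

```text
w2 tip x [-10.34074084  -6.806773  ] cheek [10.97796691 15.2808147 ]
w2 tip x [-10.66174647  -7.61577711] cheek [10.7501196  15.21296266]
prong z 239.9056163994481
wrist11 tip x [-10.37282811  -7.03768903] cheek [10.90370619 14.91635604]
wrist11 tip x [-10.93619806  -7.34545587] cheek [10.9289951  15.21644003]
prong z 239.89058423757155
hoop top z [259.54489461 260.84998344 261.7741419 ] X [-4.45821688  4.39090093] top over seat at |Y|<5 261.16038370428254
```

View pics/side12c.png

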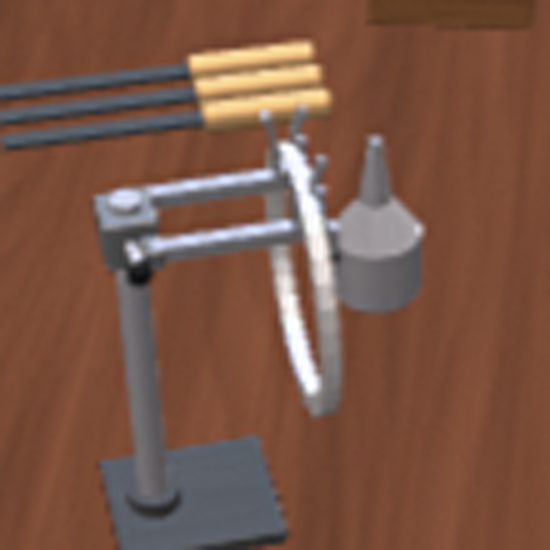

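View pics/scene12.png

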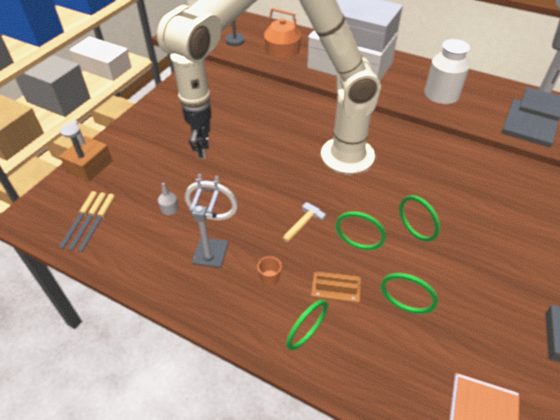

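The rim's top is 21.3 mm over the prongs (22 if seated), and the tips are at the same x as before the hoop arrived, so they are closed. The pan (269,268), hammer (303,222) and oil can (168,200) are at the same pixels as at the start. Handing in.

```bash
python3 - <<'E'
from h import *
from bench import close_job
a,_=camera("side"); b=np.load("pics/side12.npz")['p']
print("hoop change",np.abs(a[100:210,235:265].astype(int)-b[100:210,235:265]).mean(), "bg", np.abs(a[300:,:].astype(int)-b[300:,:]).mean())
print(monitor.sense()["clock"]); print(close_job())
E
```

```text
hoop change 0.5686868686868687 bg 0.5724206349206349
17.75
the job is handed in; nothing more can be done
None
```

The hoop is hanging on the double J-hook with the tips closed over it, and I handed the job in at 17.8 s of the 58 s allowed.

- **Lift and entry:** I pinched the bare aluminium hoop by the top of its rim, lifted it from the cradle and brought it in from the tip side.
- **Pressing down:** I lowered it in small steps between the tips and cheeks. The force dropped when the tips snapped shut.
- **Finding the bottom:** The hard stop came at tool height 247.8 mm, with about 11 N on the seat. I eased off to a few newtons, opened the gripper and withdrew straight up. The wrist force then read zero to within 1 N.

**Last checks:**
- **Seating:** The top of the rim is 21.3 mm above the prongs. A seated rim gives 22 mm, and the camera is good to about 2 mm.
- **Tips:** They are back within 0.3 mm of their closed position.
- **Stillness:** Two side pictures show no change at the hoop beyond image noise.
- **Other things:** By eye, the pan, hammer, oil can and green rings are at the same pixels as at the start.

**Disagreements:**
- **Camera positions:** The scene and side cameras placed the stand about 3 mm from where the wrist camera did. I used the wrist camera.
- **Force at the snap:** The force reading briefly showed 6 N of downward pull, then settled to the hoop's weight as I went on to the stop.

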